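Shut the draught shield and start the balance's calibration with its key pair

TASK

Start the internal calibration of the laboratory balance: first push the sliding glass lid of its draught shield fully shut, then press the two blue keys down together, one fingertip on each, keep both fully down for at least three seconds, and let both come up together. Use only the fingertips: lift nothing, keep off the pan and the other three keys, do not start the calibration while the shield is open, and leave the bottle, beaker, jar and spoon where they stand.

Things in the scene. Friction and masses are not known exactly. Their poses are not given: they have to be found in the camera images.
- balance: cream balance, fixed, 340 mm deep (its x), 210 wide (its y). Origin under its middle on the bench; +x from the front key panel to the rear, z up. Panel: front 110 mm, rising rearwards at 10 deg from 34 to 53 mm above the bench. Behind it a glass draught shield 186 mm wide, front glass at x = -55 mm, guides up to 178 mm above the bench, and a rear column from x = 105 to 170 mm
- lid (a joint): opening of the shield's sliding glass top lid, m: 0 = fully shut (a stop), grows as it slides to the rear (balance +x), up to 0.11. It stays where it is left; sliding it takes about 2 N
- lid_rail (a point): middle of the upright rear face of the lid's black finger rail: 150 mm wide along y, wedge-shaped, 22 mm deep, at the lid's front edge, 16 mm proud of the glass, whose top is 173 mm above the bench. The point is 8 mm above the glass. Axes as the balance's. Flat glass goes on 144 mm behind this face. Pushing the face towards the balance's -x shuts the lid
- key_left_top (a point): centre of the top of the left blue key (white dot, 24 mm along y by 20 mm). z is the outward normal, leaning 10 deg from vertical to the balance's front; y as the balance's. Sinks with the key. Five keys in a row at 32 mm pitch, 7 mm proud of the panel: red, blue, grey, blue, grey from left (+y). Display edge 26 mm behind the key centres, 2 mm proud; shield glass 83 mm behind
- key_right_top (a point): the same for the right blue key (-y side), 64 mm from the left blue one, centre to centre; the grey key stands between them, with 8 mm gaps
- key_left (a joint): how far the left blue key is pressed, in m: 0 = up, 0.004 = fully down (a stop). A spring resists with about 1.2 N at the start and 4 N when fully down, and lifts the key when let go
- key_right (a joint): the same for the right blue key
- key_power (a joint): how far the red key, left of the left blue one, is pressed, in m: same travel and spring; to be left alone
- key_mid (a joint): the same for the grey key between the two blue ones; to be left alone
- key_print (a joint): the same for the grey key right of the right blue one; to be left alone
- pan: the round steel weighing pan, 90 mm across, inside the shield, fixed. Origin at the foot of its stem; its top is 18 mm above that, 80 mm above the bench
- bottle: bystander: amber bottle with a white cap, 60 mm across, 135 mm tall, beside the balance. Origin under its middle, z up
- beaker: bystander: glass beaker, 66 mm across, 85 mm tall. Origin under its middle, z up
- jar: bystander: white jar with a blue lid, 64 mm across, 80 mm tall. Origin under its middle, z up
- spoon: bystander: steel spoon lying on the bench, 170 mm long. Origin under its middle

How it is judged:
By the outcome, as a careful person would: the job done as asked, in the order asked, and still so for the second after the job is handed in, with the robot touching nothing.
It also fails if it takes over 58 s, if anything falls off the work surface, if the arm or the gripper's body presses on something with over 40 N, if the wrist force passes 120 N, or if a joint passes its speed limit or range.

ROBOT

A 6-joint arm with a two-finger parallel gripper is mounted at the origin on the work surface. World frame = base frame: x ahead of the robot, y to its left, z up, the work surface at z = 0. Lengths are in m, angles in degrees, forces in N, time in s.
With the tool pointing down it reaches from about 0.25 to 0.725 m from the base axis. Payload 9.7 kg.
Tool frame: the origin (TCP) lies midway between the tips of the shut fingers; the grasp point (between the pads) lies 19 mm behind it (bot.hold_point_z is the distance from the TCP to the grasp point, in m); z points along the fingers, y is the line along which they close (so a half turn about z gives the same grasp; the last joint's range is limited). The gripper opens to 85 mm and grips with 20 to 120 N. Pads are 22 mm wide; open, the fingers measure 114 mm over their backs; the gripper's body (76 mm by 85 mm) begins 54 mm behind the grasp point. The pads swing forward as they close: fully open they stand 13 mm farther back than shut.
Start: joints at [-68.067, 4.979, 10.078, 95.1, 0, 90], TCP at [0.205, -0.51, 0.231] pointing down, gripper open.
Joint ranges: [-179.16, 179.16], [-48.56, 103.87], [-65.8, 70.77], [-126.05, 130.52], [-82.76, 87.17], [-180, 180]. Speed limits (degrees/s): [127.2, 127.2, 147.25, 180, 180, 180].

INTERFACE

Orientations are given as [roll, pitch, yaw] about the fixed x, y, z axes, in that order (R = Rz(yaw) Ry(pitch) Rx(roll)).
In Python, from workcell import bot gives the robot as it stands.
- The arm moves only by the tool play_rows, never from a script. Its argument "steps" is a list that holds one entry, the list of rows, each a list of 4 numbers: the shift along the tool's x, y, z in m, then the turn about the tool's z in rad. In form: [[[tx, ty, tz, yaw], ...]]. A call has exactly 5 rows; each row shifts and turns the commanded pose from where the row before left it, along the tool's axes as they then stand; what a row does not reach is not made up. A row lasts 1/12 s, in which the tool goes at most 41.7 mm and 7.16 degrees, less where a joint would pass 70% of its speed; a pose out of reach is approached as far as the arm can. A call is refused whole if a number of a shift passes 0.0417 or a number of a turn 0.125, either way. A call with a gripper value outside its range is refused whole. "gripper" is the finger opening in m, from 0 to 0.0854, set as the call begins (left out, the last holds). The fingers move at their own pace and stop on an object; "squeeze" is the grip in N (left out, the last holds). Time passes only in rows, so rows that do not move let the fingers close, or fill a call up. It gives the time, the measured TCP pose, the force, the opening and the grip force at its end, in the units of the state.
- bot.get_obs(): the state, without advancing time (a new reading comes with each control period).
- bot.camera(name): name is "side" or "top"; returns a dict with "img" (420x560x3 uint8, blue, green, red), "vfov" (degrees; the focal length in pixels is half the picture's height over the tangent of half this angle, whatever the lens; pixels are square), "cx", "cy" (the principal point, pixels), "xyz" and "attitude" of the camera in the world. Camera axes: x right, y down, z forward; pixel columns grow to the right and rows downward; lengths in m; the calibration is good to about 2 mm. A picture is of the moment at which its call begins. There is no depth.
- bot.job_done(): hands the job in; it is judged then, once.
The state is a dict: "time": time; "q": joint angles; "qd": joint speeds; "joint_efforts": joint torques, N m; "ee_pos": TCP position; "tcp_rot": TCP orientation; "wrist_force": force on the tool from outside, world axes, zero at the start; "torque": the same for the moment, N m; "opening": finger opening in m; "grasp_force": force on a finger pad.
Only numpy, scipy, OpenCV 4.12 (cv2) and the standard library are available. Lean on these libraries where they do the work, as an engineer would, in place of code of your own. Each camera call takes 0.05 s, during which the arm holds its last target. There are 200 camera calls.

## Working session

There is one attempt and no reset: what is moved stays moved. The work goes in short steps, Python scripts to look and compute and a tool call to move; the robot and the scene stay as the last step left them, time stands still between calls to the robot, and variables do not carry over. Pictures are saved under pics/ and viewed, at most 10 in all, crops included, and the job is handed in when it is done.

Besides the shell and the picture viewer there is one more tool, called after "Request:" as name(argument=value, ...) on one line, values as JSON. play_rows: Moves the arm, as the interface text tells. Its arguments: {"type":"object","properties":{"steps":{"type":"array","items":{"type":"array","items":{"type":"array","items":{"type":"number"}}}},"gripper":{"type":"number"},"squeeze":{"type":"number"}},"required":["steps"]}

```bash
mkdir -p pics; ls
python3 - <<'E'
from workcell import bot
import cv2
for n in("side","top"):
    c=bot.camera(n);cv2.imwrite(f"pics/{n}0.png",c["img"]);print(n,[c[k] for k in c if k!="img"])
    import pickle;pickle.dump(c,open(f"{n}0.pkl","wb"))
print(bot.get_obs())
E
```

```text
pics
side [57.07216776170018, 281.75807671142417, 208.46977169720557, array([ 0.46927671, -0.55348202,  0.596967  ]), array([-127.25282937,   -1.18766217,   -6.48621372])]
top [43.02528982320138, 284.3406403702924, 205.34058069104725, array([0.4099229 , 0.03775693, 1.15048171]), array([-172.03074138,    2.0647072 ,  -89.98779144])]
{'time': 0.1, 'q': array([-6.80682424e+01,  5.00818544e+00,  1.00397043e+01,  9.50982193e+01,
       -2.07702976e-04,  9.00002698e+01]), 'qd': array([ 0.0526602 , -0.10914863,  0.08189307,  0.01242509, -0.05416077,
        0.03066997]), 'joint_efforts': array([ 1.13090788e-03, -5.21559548e+01,  4.65653658e+01,  1.59334496e-02,
        3.46100842e-05,  1.04231657e-05]), 'ee_pos': array([ 0.20535377, -0.51001927,  0.23065804]), 'tcp_rot': array([-1.79933300e+02,  2.08016874e-04,  2.19314881e+01]), 'wrist_force': array([ 0.59421512, -0.0463291 , -0.62648392]), 'torque': array([0.03523774, 0.0262179 , 0.04134523]), 'grasp_force': 0.0, 'opening': 0.08504327740737164}
```

View pics/side0.png

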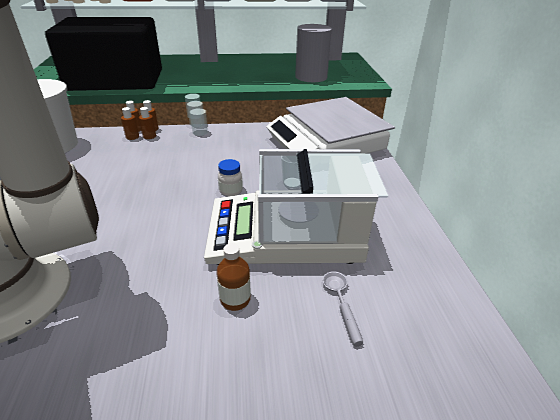

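View pics/top0.png

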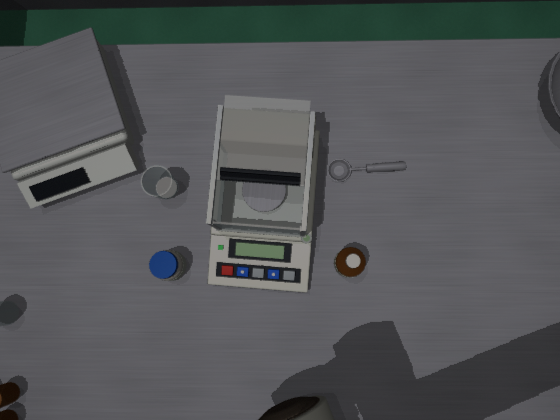

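```bash
cat > h.py <<'E'
import numpy as np,cv2,pickle
from scipy.spatial.transform import Rotation as Ro
def cam(n): return pickle.load(open(n+"0.pkl","rb"))
def ray(c,u,v):
    f=210/np.tan(np.radians(c["vfov"]/2))
    d=Ro.from_euler("xyz",c["attitude"],degrees=True).as_matrix()@np.array([(u-c["cx"])/f,(v-c["cy"])/f,1])
    return np.array(c["xyz"]),d
def atz(c,u,v,z):
    o,d=ray(c,u,v);return o+d*(z-o[2])/d[2]
def proj(c,p):
    f=210/np.tan(np.radians(c["vfov"]/2))
    q=Ro.from_euler("xyz",c["attitude"],degrees=True).as_matrix().T@(np.asarray(p)-c["xyz"])
    return np.array([c["cx"]+f*q[0]/q[2],c["cy"]+f*q[1]/q[2]])
def tri(p):
    A=0;b=0
    for c,u,v in p:
        o,d=ray(c,u,v);d=d/np.linalg.norm(d);M=np.eye(3)-np.outer(d,d);A=A+M;b=b+M@o
    return np.linalg.solve(A,b)
E
python3 - <<'E'
from h import *
for n,(x0,x1,y0,y1) in dict(side=(200,265,185,265),top=(205,320,225,295)).items():
    im=cam(n)["img"][y0:y1,x0:x1].astype(int)
    m=((im[...,0]-im[...,2]>50)&(im[...,0]-im[...,1]>40)).astype(np.uint8)
    k,l,s,ce=cv2.connectedComponentsWithStats(m)
    for i in range(1,k):
        if s[i,4]>8: print(n,s[i],ce[i]+[x0,y0])
a=cam("side")["img"][140:270,195:395];b=cam("top")["img"][90:300,200:325]
cv2.imwrite("pics/c1.png",cv2.resize(a,None,fx=4,fy=4,interpolation=cv2.INTER_CUBIC))
cv2.imwrite("pics/c2.png",cv2.resize(b,None,fx=2.8,fy=2.8,interpolation=cv2.INTER_CUBIC))
E
```

```text
side [20 24 10  9 67] [224.32835821 212.70149254]
side [17 41 10 10 78] [221.70512821 230.62820513]
top [32 42 12 10 95] [242.26315789 271.18947368]
top [63 44 11 10 94] [272.85106383 273.78723404]
```

View pics/c1.png

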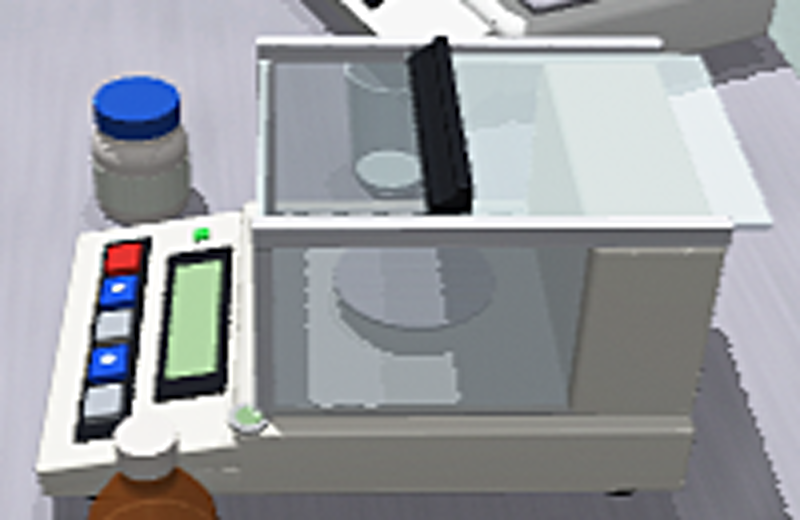

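View pics/c2.png

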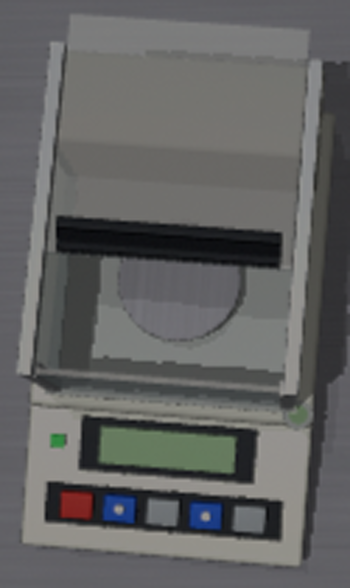

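Run:
```python
from h import *
s,t=cam("side"),cam("top")
L=tri([(s,224.5,212.3),(t,242.4,271.5)]);R=tri([(s,221.85,230.2),(t,273.2,274)])
print(L,R,np.linalg.norm(L-R))
l=atz(t,242.4,271.5,.0468);r=atz(t,273.2,274,.0468);print("top plane",l,r,np.linalg.norm(l-r))
l2=atz(s,224.5,212.3,.0468);r2=atz(s,221.85,230.2,.0468);print("side plane",l2,r2,np.linalg.norm(l2-r2))
l,r=(L+l)/2,(R+r)/2
y=(l-r)[:2];y/=np.linalg.norm(y);x=np.array([y[1],-y[0]]);yaw=np.degrees(np.arctan2(x[1],x[0]))
m=((l+r)/2)[:2];O=m+x*.138;print("yaw",yaw,"axis x",x,"origin",O,"mid",m)
B=lambda p:np.r_[O+x*p[0]+y*p[1],p[2]]
for nm,c in(("side",s),("top",t)):
    for p in [(-.17,.105,.034),(-.17,-.105,.034),(-.055,-.093,.178),(.17,-.093,.178),(-.055,.093,.178),(-.138,0,.0468)]:
        q=proj(c,B(p));o=(195,140,4) if nm=="side" else (200,90,2.8)
        print(nm,p,((q-o[:2])*o[2]).round(0))
for u,v in((57,216),(280,233)):
    p=atz(t,200+u/2.8,90+v/2.8,.189)[:2]-O;print("rail rear top (top)",p@x,p@y)
for u,v in((57,249),(280,267)):
    p=atz(t,200+u/2.8,90+v/2.8,.173)[:2]-O;print("rail front (top)",p@x,p@y)
for u,v in((445,38),(471,185)):
    p=atz(s,195+u/4,140+v/4,.189)[:2]-O;print("rail top rear (side)",p@x,p@y)
for u,v in((408,50),(428,210)):
    p=atz(s,195+u/4,140+v/4,.173)[:2]-O;print("rail front (side)",p@x,p@y)
```

```text
[0.4278396  0.16450501 0.04406154] [0.42252333 0.1006796  0.04416908] 0.06404652442188478
top plane [0.42711093 0.16413783 0.0468    ] [0.42198346 0.1004867  0.0468    ] 0.06385731154391508
side plane [0.42872598 0.16102182 0.0468    ] [0.42325377 0.09761841 0.0468    ] 0.06363912410645485
yaw -4.683596389212802 axis x [ 0.9966608  -0.08165317] origin [0.56240352 0.12118415] mid [0.42486433 0.13245228]
side (-0.17, 0.105, 0.034) [ 76. 230.]
side (-0.17, -0.105, 0.034) [ 32. 469.]
side (-0.055, -0.093, 0.178) [252. 227.]
side (0.17, -0.093, 0.178) [730. 226.]
side (-0.055, 0.093, 0.178) [258.  34.]
side (-0.138, 0, 0.0468) [111. 321.]
top (-0.17, 0.105, 0.034) [ 19. 543.]
top (-0.17, -0.105, 0.034) [301. 567.]
top (-0.055, -0.093, 0.178) [297. 393.]
top (0.17, -0.093, 0.178) [323.  61.]
top (-0.055, 0.093, 0.178) [ 16. 371.]
top (-0.138, 0, 0.0468) [162. 511.]
rail rear top (top) 0.04825785875247732 0.07392105454182388
rail rear top (top) 0.047843125497858185 -0.07384800373295021
rail front (top) 0.029040008780670954 0.07452059551898797
rail front (top) 0.028105366705040498 -0.07527706341981591
rail top rear (side) 0.04798333765050954 0.06902405427049962
rail top rear (side) 0.048524340779351346 -0.074744295052859
rail front (side) 0.029361775527485978 0.0843457552609707
rail front (side) 0.029118945604378624 -0.07244787506737914
```

Request:
play_rows(steps=[[[0,0,-0.005,0.116],[0,0,-0.005,0.116],[0,0,-0.005,0.116],[0,0,-0.005,0.116],[0,0,0,0]]], gripper=0.05)

```text
time: 0.52
ee_pos: [0.2055, -0.5103, 0.2518]
tcp_rot: [180.0, -0.0, -5.0]
wrist_force: [0.3, -0.4, 0.7]
opening: 0.05
grasp_force: 0.0
```

Request:
play_rows(steps=[[[0.019,-0.033,0,-0.005],[0.019,-0.033,0,0],[0.019,-0.033,0,0],[0.019,-0.033,0,0],[0.019,-0.033,0,0]]])

```text
time: 0.93
ee_pos: [0.3133, -0.3514, 0.2507]
tcp_rot: [-180.0, 0.0, -4.1]
wrist_force: [-0.3, -1.0, -0.6]
opening: 0.0502
grasp_force: 0.0
```

Request:
play_rows(steps=[[[0.019,-0.033,0,0],[0.019,-0.033,0,0],[0.019,-0.033,0,0],[0.019,-0.033,0,0],[0.019,-0.033,0,0]]])

```text
time: 1.35
ee_pos: [0.4207, -0.1939, 0.251]
tcp_rot: [-180.0, 0.0, -4.1]
wrist_force: [0.5, -0.4, 0.0]
opening: 0.0501
grasp_force: 0.0
```

Request:
play_rows(steps=[[[0.019,-0.033,0,0],[0.019,-0.033,0,0],[0.019,-0.033,0,0],[0.019,-0.033,0,0],[0.019,-0.033,0,0]]])

```text
time: 1.77
ee_pos: [0.528, -0.0376, 0.2508]
tcp_rot: [-179.9, 0.0, -4.0]
wrist_force: [0.1, -1.2, -0.5]
opening: 0.0503
grasp_force: 0.0
```

Request:
play_rows(steps=[[[0.019,-0.033,0,0],[0.019,-0.033,0,0],[0.019,-0.033,0,0],[0.019,-0.033,0,0],[0,0,0,0]]])

```text
time: 2.18
ee_pos: [0.6095, 0.0308, 0.2515]
tcp_rot: [-177.2, 0.1, 1.9]
wrist_force: [0.3, 0.2, 0.8]
opening: 0.0502
grasp_force: 0.0
```

```bash
cat >> h.py <<'E'
O=np.array([.5624,.1212]);X=np.array([.99666,-.08165]);Y=np.array([.08165,.99666])
def bal(p): d=np.asarray(p)[:2]-O;return d@X,d@Y,p[2]
E
python3 - <<'E'
from h import *
from workcell import bot
o=bot.get_obs();print(o["time"],o["ee_pos"],o["tcp_rot"],bal(o["ee_pos"]),o["q"].round(1))
for n in("side",):
    c=bot.camera(n);cv2.imwrite(f"pics/{n}1.png",c["img"])
E
```

```text
2.1833 [0.60950252 0.03078036 0.25145864] [-1.77236781e+02  1.21222710e-01  1.90468633e+00] (np.float64(0.054327964913657927), np.float64(-0.08627171360014485), np.float64(0.2514586355118987)) [  1.6  14.3  22.9  98.7   2.8 179.7]
```

View pics/side1.png

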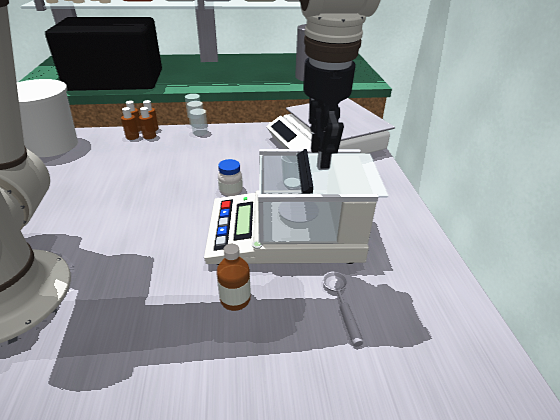

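Request:
play_rows(steps=[[[0,0,0,-0.121],[0,0,0,-0.121],[0,0,0,-0.121],[0,0,0,-0.121],[0,0,0,-0.121]]])

```text
time: 2.65
ee_pos: [0.6067, 0.0275, 0.2536]
tcp_rot: [-177.8, -1.5, 36.6]
wrist_force: [-0.3, 0.6, 0.2]
opening: 0.0498
grasp_force: 0.0
```

Request:
play_rows(steps=[[[0,0,0,-0.121],[0,0,0,-0.121],[0,0,0,-0.121],[0,0,0,-0.121],[0,0,0,-0.121]]])

```text
time: 3.07
ee_pos: [0.6067, 0.0275, 0.2536]
tcp_rot: [-179.0, -2.5, 71.2]
wrist_force: [0.4, -0.4, 0.0]
opening: 0.0497
grasp_force: 0.0
```

Request:
play_rows(steps=[[[0,0,0,-0.121],[0,0,0,-0.121],[0,0,0,-0.121],[0,0,0,-0.121],[0,0,0,-0.121]]])

```text
time: 3.48
ee_pos: [0.6067, 0.0275, 0.2537]
tcp_rot: [179.4, -2.6, 105.9]
wrist_force: [0.2, 0.7, -0.7]
opening: 0.0502
grasp_force: 0.0
```

Request:
play_rows(steps=[[[0,0,0,-0.121],[0,0,0,-0.121],[0,0,0,-0.121],[0,0,0,-0.121],[0,0,0,-0.121]]])

```text
time: 3.9
ee_pos: [0.6067, 0.0274, 0.2537]
tcp_rot: [178.0, -1.8, 140.6]
wrist_force: [0.6, -0.1, -0.0]
opening: 0.0502
grasp_force: 0.0
```

Request:
play_rows(steps=[[[0,0,0,-0.121],[0,0,0,-0.121],[0,0,0,-0.121],[0,0,0,-0.121],[0,0,0,0]]])

```text
time: 4.32
ee_pos: [0.6067, 0.0275, 0.2537]
tcp_rot: [177.4, -0.7, 168.3]
wrist_force: [0.2, -0.1, 0.9]
opening: 0.0498
grasp_force: 0.0
```

Run:
```python
from h import *
from workcell import bot
o=bot.get_obs();print(o["time"],o["ee_pos"],o["tcp_rot"],bal(o["ee_pos"]),o["q"].round(1))
```

```text
4.3167 [0.60668575 0.02750498 0.25368143] [177.4087562   -0.65549293 168.27471339] (np.float64(0.051788029833195005), np.float64(-0.08976614712998145), np.float64(0.25368143381963665)) [ 1.3 13.8 22.6 98.8  2.7 13.1]
```

Request:
play_rows(steps=[[[0,0,0,-0.121],[0,0,0,-0.121],[0,0,0,-0.121],[0,0,0,-0.121],[0,0,0,-0.121]]])

```text
time: 4.73
ee_pos: [0.6068, 0.0277, 0.2537]
tcp_rot: [177.5, 0.9, -157.4]
wrist_force: [0.2, -1.0, -0.2]
opening: 0.0503
grasp_force: 0.0
```

Request:
play_rows(steps=[[[0,0,0,-0.121],[0,0,0,-0.121],[0,0,0,-0.121],[0,0,0,-0.121],[0,0,0,-0.121]]])

```text
time: 5.15
ee_pos: [0.6068, 0.0277, 0.2537]
tcp_rot: [178.5, 2.2, -122.7]
wrist_force: [-0.7, 0.0, -1.3]
opening: 0.05
grasp_force: 0.0
```

Request:
play_rows(steps=[[[0,0,0,-0.121],[0,0,0,-0.121],[0,0,0,-0.121],[0,0,0,-0.121],[0,0,0,-0.121]]])

```text
time: 5.57
ee_pos: [0.6068, 0.0277, 0.2537]
tcp_rot: [180.0, 2.7, -88.0]
wrist_force: [0.1, -0.1, 0.8]
opening: 0.05
grasp_force: 0.0
```

Request:
play_rows(steps=[[[0,0,0,-0.121],[0,0,0,-0.121],[0,0,0,-0.121],[0,0,0,-0.121],[0,0,0,-0.121]]])

```text
time: 5.98
ee_pos: [0.6069, 0.0276, 0.2537]
tcp_rot: [-178.5, 2.2, -53.3]
wrist_force: [-0.4, -0.4, 0.2]
opening: 0.0499
grasp_force: 0.0
```

Request:
play_rows(steps=[[[0,0,0,-0.121],[0,0,0,-0.121],[0,0,0,-0.121],[0,0,0,-0.121],[0,0,0,-0.121]]])

```text
time: 6.4
ee_pos: [0.6068, 0.0277, 0.2537]
tcp_rot: [-177.5, 1.0, -18.7]
wrist_force: [0.4, 0.3, 0.0]
opening: 0.0496
grasp_force: 0.0
```

Request:
play_rows(steps=[[[0,0,0,-0.121],[0,0,0,-0.121],[0,0,0,-0.121],[0,0,0,0],[0,0,0,0]]])

```text
time: 6.82
ee_pos: [0.6069, 0.0308, 0.2538]
tcp_rot: [-177.4, 0.0, 1.6]
wrist_force: [0.3, 0.2, 0.3]
opening: 0.0501
grasp_force: 0.0
```

```bash
cat > o.py <<'E'
from h import *
from workcell import bot
o=bot.get_obs();R=Ro.from_euler("xyz",o["tcp_rot"],degrees=True).as_matrix()
np.set_printoptions(suppress=True,precision=4)
print(o["time"],o["ee_pos"],o["tcp_rot"].round(2),"bal",np.array(bal(o["ee_pos"])),o["q"].round(2),"zaxis",R[:,2],"F",o["wrist_force"].round(1))
E
python3 o.py
```

```text
6.8167 [0.6069 0.0308 0.2538] [-177.45    0.02    1.57] bal [ 0.0517 -0.0865  0.2538] [   1.7    13.83   22.6    98.79    2.55 -179.86] zaxis [-0.0015  0.0445 -0.999 ] F [0.3 0.2 0.3]
```

Request:
play_rows(steps=[[[0,0.033,0,0],[0,0.033,0,0],[0,0.033,0,0],[0,0,0,0],[0,0,0,0]]])

```text
time: 7.23
ee_pos: [0.6083, -0.0247, 0.2503]
tcp_rot: [-179.3, 0.0, -2.7]
wrist_force: [0.6, 0.0, 0.3]
opening: 0.0502
grasp_force: 0.0
```

```bash
python3 o.py
```

```text
7.2333 [ 0.6083 -0.0247  0.2503] [-179.3     0.04   -2.72] bal [ 0.0577 -0.1417  0.2503] [  -2.65   13.94   22.39   98.48    0.7  -179.93] zaxis [-0.0001  0.0122 -0.9999] F [0.6 0.  0.3]
```

Request:
play_rows(steps=[[[0,0.037,0,0],[0,0,0,0],[0,0,0,0],[0,0,0,0],[0,0,0,0]]])

```text
time: 7.65
ee_pos: [0.608, -0.0439, 0.25]
tcp_rot: [180.0, 0.0, -4.2]
wrist_force: [-0.0, -0.1, 0.1]
opening: 0.0501
grasp_force: 0.0
```

```bash
python3 o.py
```

```text
7.65 [ 0.608  -0.0439  0.25  ] [180.     0.04  -4.19] bal [ 0.0589 -0.1608  0.25  ] [  -4.13   14.05   22.47   98.46   -0.   -179.94] zaxis [-0.0006  0.     -1.    ] F [-0.  -0.1  0.1]
```

Request:
play_rows(steps=[[[0.004,-0.032,0,0.009],[0.004,-0.032,0,0],[0.004,-0.032,0,0],[0.004,-0.032,0,0],[0.004,-0.032,0,0]]])

```text
time: 8.07
ee_pos: [0.6409, 0.1154, 0.25]
tcp_rot: [180.0, 0.0, -4.7]
wrist_force: [0.0, -0.5, 0.5]
opening: 0.0502
grasp_force: 0.0
```

Request:
play_rows(steps=[[[0,0,0,0],[0,0,0.02,0],[0,0,0.02,0],[0,0,0.015,0],[0,0,0,0]]])

```text
time: 8.48
ee_pos: [0.6396, 0.1136, 0.1913]
tcp_rot: [179.9, 0.3, -4.7]
wrist_force: [-0.6, 0.8, -1.3]
opening: 0.0503
grasp_force: 0.0
```

```bash
python3 o.py
python3 - <<'E'
from workcell import bot
import cv2
c=bot.camera("side");cv2.imwrite("pics/s2.png",cv2.resize(c["img"][60:270,195:395],None,fx=2.8,fy=2.8))
E
```

```text
8.4833 [0.6396 0.1136 0.1913] [179.91   0.31  -4.7 ] bal [ 0.0776 -0.0013  0.1913] [  10.07   18.87   21.85   93.31   -0.01 -165.23] zaxis [-0.0056 -0.0011 -1.    ] F [-0.6  0.8 -1.3]
```

View pics/s2.png

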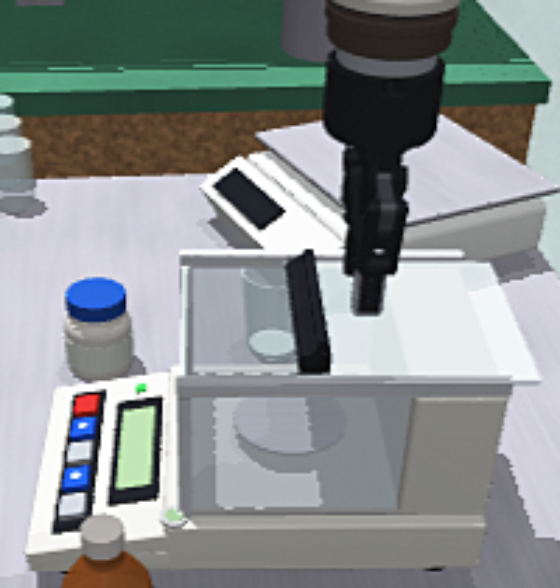

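Request:
play_rows(steps=[[[0,0,0,0],[0,0,0,0],[0,0,0,0],[0,0,0.006,0],[0,0,0,0]]])

```text
time: 8.95
ee_pos: [0.6409, 0.1131, 0.1883]
tcp_rot: [180.0, 0.0, -4.8]
wrist_force: [0.2, 0.3, -0.9]
opening: 0.0502
grasp_force: 0.0
```

```bash
python3 o.py
```

```text
8.95 [0.6409 0.1131 0.1883] [179.97   0.05  -4.77] bal [ 0.0789 -0.0017  0.1883] [  10.01   18.69   21.29   92.66   -0.02 -165.22] zaxis [-0.0009 -0.0004 -1.    ] F [ 0.2  0.3 -0.9]
```

Request:
play_rows(steps=[[[0,0,0.006,0],[0,0,0.006,0],[0,0,0,0],[-0.008,0,0,0],[-0.006,0,0,0]]])

```text
time: 9.37
ee_pos: [0.6262, 0.1143, 0.1766]
tcp_rot: [180.0, 0.1, -4.8]
wrist_force: [0.6, 0.3, -0.2]
opening: 0.0499
grasp_force: 0.0
```

Request:
play_rows(steps=[[[-0.003,0,0,0],[-0.003,0,0,0],[-0.004,0,0,0],[-0.004,0,0,0],[-0.004,0,0,0]]])

```text
time: 9.78
ee_pos: [0.6088, 0.1158, 0.1773]
tcp_rot: [180.0, -0.0, -4.8]
wrist_force: [1.7, -0.1, 1.5]
opening: 0.05
grasp_force: 0.9
```

```bash
python3 o.py
```

```text
9.7833 [0.6088 0.1158 0.1773] [179.98  -0.01  -4.76] bal [ 0.0467 -0.0016  0.1773] [  10.78   13.92   14.23   90.29   -0.02 -164.46] zaxis [ 0.0002 -0.0004 -1.    ] F [ 1.7 -0.1  1.5]
```

Request:
play_rows(steps=[[[-0.006,0,0,0],[-0.006,0,0,0],[-0.006,0,0,0],[-0.006,0,0,0],[-0.006,0,0,0]]])

```text
time: 10.2
ee_pos: [0.5785, 0.1182, 0.1769]
tcp_rot: [180.0, 0.0, -4.8]
wrist_force: [1.8, -0.7, 1.3]
opening: 0.0499
grasp_force: 1.0
```

Request:
play_rows(steps=[[[-0.006,0,0,0],[-0.005,0,0,0],[-0.005,0,0,0],[-0.004,0,0,0],[-0.003,0,0,0]]])

```text
time: 10.62
ee_pos: [0.5556, 0.1202, 0.1769]
tcp_rot: [180.0, 0.0, -4.8]
wrist_force: [2.3, -0.9, 0.7]
opening: 0.05
grasp_force: 0.9
```

Request:
play_rows(steps=[[[-0.002,0,0,0],[-0.002,0,0,0],[-0.002,0,0,0],[-0.002,0,0,0],[-0.002,0,0,0]]])

```text
time: 11.03
ee_pos: [0.5461, 0.121, 0.1769]
tcp_rot: [180.0, 0.0, -4.8]
wrist_force: [1.4, -1.2, 1.1]
opening: 0.0502
grasp_force: 0.8
```

```bash
python3 o.py
```

```text
11.0333 [0.5461 0.121  0.1769] [179.97   0.04  -4.77] bal [-0.0162 -0.0015  0.1769] [  12.5     5.52    4.63   89.15   -0.02 -162.73] zaxis [-0.0008 -0.0005 -1.    ] F [ 1.4 -1.2  1.1]
```

Request:
play_rows(steps=[[[-0.001,0,0,0],[-0.001,0,0,0],[-0.001,0,0,0],[-0.001,0,0,0],[-0.001,0,0,0]]])

```text
time: 11.45
ee_pos: [0.5412, 0.1214, 0.1768]
tcp_rot: [180.0, 0.0, -4.8]
wrist_force: [1.8, -0.7, 0.9]
opening: 0.05
grasp_force: 0.8
```

Request:
play_rows(steps=[[[-0.001,0,0,0],[-0.001,0,0,0],[-0.001,0,0,0],[0,0,0,0],[0,0,0,0]]])

```text
time: 11.87
ee_pos: [0.5382, 0.1217, 0.1769]
tcp_rot: [180.0, 0.0, -4.8]
wrist_force: [2.4, -0.8, -0.3]
opening: 0.0499
grasp_force: 0.9
```

Request:
play_rows(steps=[[[-0.001,0,0,0],[-0.001,0,0,0],[-0.001,0,0,0],[-0.001,0,0,0],[0,0,0,0]]])

```text
time: 12.28
ee_pos: [0.5379, 0.1217, 0.1771]
tcp_rot: [180.0, -0.4, -4.8]
wrist_force: [22.2, -2.8, -6.7]
opening: 0.0498
grasp_force: 11.2
```

```bash
python3 o.py;  python3 - <<'E'
from workcell import bot
import cv2
c=bot.camera("side");cv2.imwrite("pics/s3.png",cv2.resize(c["img"][100:270,195:395],None,fx=4,fy=3.5))
E
```

```text
12.2833 [0.5379 0.1217 0.1771] [179.97  -0.4   -4.81] bal [-0.0244 -0.0015  0.1771] [  12.82    4.01    3.04   88.66   -0.15 -162.37] zaxis [ 0.0069 -0.0011 -1.    ] F [22.2 -2.8 -6.7]
```

View pics/s3.png

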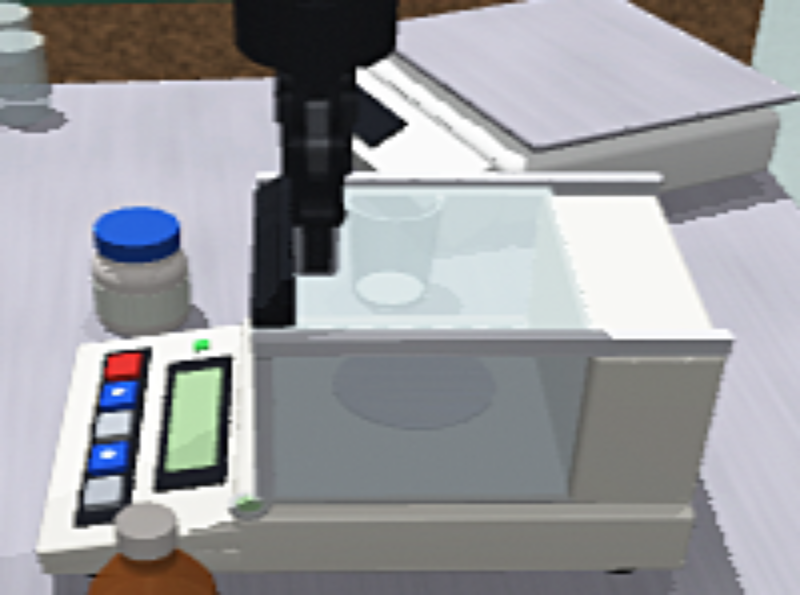

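Request:
play_rows(steps=[[[0.004,0,0,0],[0.006,0,0,0],[0,0,-0.015,0],[0,0,-0.02,0],[0,0,-0.02,0]]])

```text
time: 12.75
ee_pos: [0.5437, 0.1212, 0.2319]
tcp_rot: [180.0, 0.2, -4.8]
wrist_force: [0.4, 0.1, 0.3]
opening: 0.0499
grasp_force: 0.0
```

Request:
play_rows(steps=[[[-0.025,0,0,0],[-0.025,0,0,0],[-0.025,0,0,0],[-0.025,0,0,0],[-0.02,0,0,0]]])

```text
time: 13.17
ee_pos: [0.4229, 0.1312, 0.232]
tcp_rot: [180.0, 0.1, -4.8]
wrist_force: [-0.5, -0.2, 0.8]
opening: 0.0501
grasp_force: 0.0
```

Request:
play_rows(steps=[[[0,0,0,0],[0,0,0,0],[0,0,0,0],[0,0,0,0],[0,0,0,0]]])

```text
time: 13.58
ee_pos: [0.4253, 0.1311, 0.2316]
tcp_rot: [180.0, 0.1, -4.8]
wrist_force: [0.2, 1.0, 0.1]
opening: 0.0498
grasp_force: 0.0
```

```bash
python3 o.py
```

```text
13.5833 [0.4253 0.1311 0.2316] [179.96   0.08  -4.79] bal [-0.1375 -0.0014  0.2316] [  17.14   -9.2    -3.64   95.66   -0.01 -158.07] zaxis [-0.0015 -0.0006 -1.    ] F [0.2 1.  0.1]
```

Request:
play_rows(steps=[[[-0.004,-0.001,0.03,0],[0,0,0.035,0],[0,0,0.035,0],[0,0,0.03,0],[0,0,0.02,0]]])

```text
time: 14.0
ee_pos: [0.4197, 0.1319, 0.0786]
tcp_rot: [179.9, 0.2, -4.8]
wrist_force: [0.7, 0.0, -0.0]
opening: 0.05
grasp_force: 0.0
```

Request:
play_rows(steps=[[[0,0,0,0],[0,0,0,0],[0,0,0,0],[0,0,0,0],[0,0,0,0]]])

```text
time: 14.42
ee_pos: [0.4216, 0.1327, 0.0836]
tcp_rot: [-180.0, -0.1, -4.8]
wrist_force: [0.5, -0.0, 0.1]
opening: 0.05
grasp_force: 0.0
```

```bash
python3 o.py;  python3 - <<'E'
from workcell import bot
import cv2,numpy as np
c=bot.camera("side");d=bot.camera("top")
a=cv2.resize(c["img"][150:270,190:290],None,fx=4,fy=4,interpolation=cv2.INTER_CUBIC)
b=cv2.resize(d["img"][180:300,205:305],None,fx=4,fy=4,interpolation=cv2.INTER_CUBIC)
cv2.imwrite("pics/k.png",np.hstack([a,b]))
E
```

```text
14.4167 [0.4216 0.1327 0.0836] [-179.98   -0.09   -4.77] bal [-0.1413 -0.0001  0.0836] [  17.48  -10.31  -20.97   79.26   -0.01 -157.76] zaxis [ 0.0015  0.0003 -1.    ] F [ 0.5 -0.   0.1]
```

View pics/k.png

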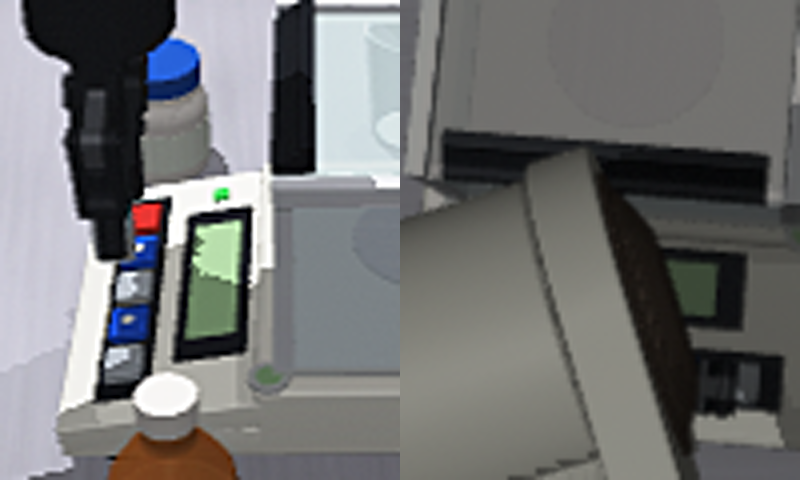

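Run:
```python
from h import *
s=cam("side")
B=lambda p:np.r_[O+X*p[0]+Y*p[1],p[2]]
for z in(.084,.087,.090):
  for dx in(-.011,.011):
    print(z,dx,[((proj(s,B((-.1413+dx,yy,z)))-[190,150])*4).round(0) for yy in(-.025,-.032,-.0395)])
```

```text
0.084 -0.011 [array([ 95., 256.]), array([ 93., 264.]), array([ 92., 273.])]
0.084 0.011 [array([136., 256.]), array([135., 264.]), array([134., 273.])]
0.087 -0.011 [array([ 94., 252.]), array([ 93., 260.]), array([ 91., 269.])]
0.087 0.011 [array([136., 251.]), array([135., 260.]), array([133., 268.])]
0.09 -0.011 [array([ 94., 247.]), array([ 92., 255.]), array([ 91., 264.])]
0.09 0.011 [array([135., 247.]), array([134., 255.]), array([133., 264.])]
```

Request:
play_rows(steps=[[[0,0,0.01,0],[0,0,0.01,0],[0,0,0.008,0],[0,0,0.004,0],[0,0,0,0]]], gripper=0.056)

```text
time: 14.93
ee_pos: [0.4198, 0.1321, 0.0484]
tcp_rot: [179.9, 0.2, -4.8]
wrist_force: [0.1, 0.2, 0.3]
opening: 0.056
grasp_force: 0.0
```

Request:
play_rows(steps=[[[0,0,0.001,0],[0,0,0.001,0],[0,0,0.001,0],[0,0,0,0],[0,0,0,0]]])

```text
time: 15.35
ee_pos: [0.4207, 0.1324, 0.0472]
tcp_rot: [180.0, 0.0, -4.8]
wrist_force: [-0.9, -0.4, -0.1]
opening: 0.0558
grasp_force: 0.0
```

```bash
python3 o.py
```

```text
15.35 [0.4207 0.1324 0.0472] [179.98   0.02  -4.77] bal [-0.1421 -0.0004  0.0472] [  17.48   -9.52  -24.34   75.2    -0.01 -157.75] zaxis [-0.0004 -0.0003 -1.    ] F [-0.9 -0.4 -0.1]
```

```bash
python3 - <<'E'
from workcell import bot
import cv2,numpy as np
c=bot.camera("side")
cv2.imwrite("pics/k2.png",cv2.resize(c["img"][180:260,195:275],None,fx=7,fy=7,interpolation=cv2.INTER_CUBIC))
E
```

```text
(no output)
```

View pics/k2.png

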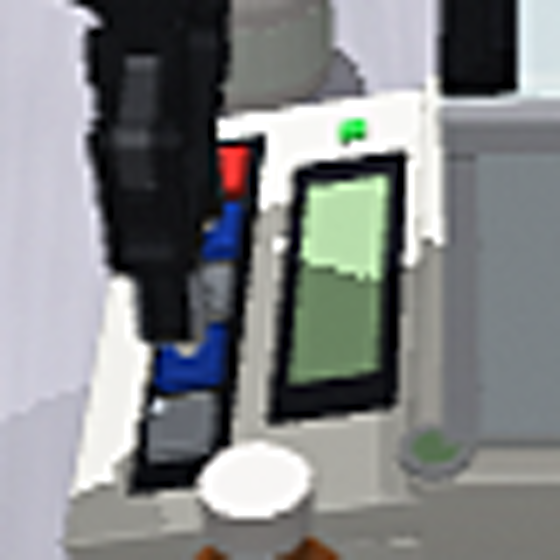

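Request:
play_rows(steps=[[[0,0,0.001,0],[0,0,0.001,0],[0,0,0,0],[0,0,0,0],[0,0,0,0]]])

```text
time: 15.82
ee_pos: [0.4206, 0.1324, 0.045]
tcp_rot: [180.0, 0.0, -4.8]
wrist_force: [0.3, 0.2, 0.2]
opening: 0.056
grasp_force: 0.0
```

```bash
python3 o.py
```

```text
15.8167 [0.4206 0.1324 0.045 ] [179.97   0.04  -4.76] bal [-0.1422 -0.0004  0.045 ] [  17.48   -9.45  -24.53   74.97   -0.01 -157.76] zaxis [-0.0007 -0.0004 -1.    ] F [0.3 0.2 0.2]
```

Request:
play_rows(steps=[[[0,0,0.001,0],[0,0,0.001,0],[0,0,0,0],[0,0,0,0],[0,0,0,0]]])

```text
time: 16.23
ee_pos: [0.4207, 0.1324, 0.0431]
tcp_rot: [180.0, 0.0, -4.8]
wrist_force: [-0.3, 1.1, 1.4]
opening: 0.0561
grasp_force: 0.4
```

Request:
play_rows(steps=[[[0,0,0.001,0],[0,0,0.001,0],[0,0,0.001,0],[0,0,0,0],[0,0,0,0]]])

```text
time: 16.65
ee_pos: [0.4211, 0.1324, 0.0405]
tcp_rot: [180.0, -0.0, -4.8]
wrist_force: [1.0, -1.4, 5.6]
opening: 0.0559
grasp_force: 2.7
```

Request:
play_rows(steps=[[[0.0003,0,0.001,0],[0.0003,0,0.001,0],[0,0,0.0005,0],[0,0,0,0],[0,0,0,0]]])

```text
time: 17.07
ee_pos: [0.4216, 0.1324, 0.0387]
tcp_rot: [180.0, -0.0, -4.8]
wrist_force: [-3.8, -1.8, 13.6]
opening: 0.056
grasp_force: 7.0
```

Request:
play_rows(steps=[[[0,0,0.0005,0],[0,0,0.0005,0],[0,0,0,0],[0,0,0,0],[0,0,0,0]]])

```text
time: 17.48
ee_pos: [0.4216, 0.1324, 0.0385]
tcp_rot: [-180.0, -0.1, -4.8]
wrist_force: [-7.0, -1.9, 21.4]
opening: 0.0562
grasp_force: 11.0
```

```bash
python3 o.py; python3 -c "
from workcell import bot
print(bot.get_obs()['torque'])"
```

```text
17.4833 [0.4216 0.1324 0.0385] [-179.99   -0.06   -4.77] bal [-0.1412 -0.0003  0.0385] [  17.45   -9.24  -25.08   74.11   -0.01 -157.78] zaxis [ 0.001   0.0001 -1.    ] F [-7.  -1.9 21.4]
[-0.54557646  1.24900254  0.00456017]
```

Request:
play_rows(steps=[[[0,0,0,0],[0,0,0,0],[0,0,0,0],[0,0,0,0],[0,0,0,0]]])

```text
time: 17.9
ee_pos: [0.4216, 0.1324, 0.0385]
tcp_rot: [-180.0, -0.1, -4.8]
wrist_force: [-7.0, -2.4, 21.5]
opening: 0.0558
grasp_force: 11.0
```

Request:
play_rows(steps=[[[0,0,0,0],[0,0,0,0],[0,0,0,0],[0,0,0,0],[0,0,0,0]]])

```text
time: 18.32
ee_pos: [0.4216, 0.1325, 0.0385]
tcp_rot: [-180.0, -0.1, -4.8]
wrist_force: [-6.6, -2.7, 21.2]
opening: 0.0559
grasp_force: 11.0
```

Request:
play_rows(steps=[[[0,0,0,0],[0,0,0,0],[0,0,0,0],[0,0,0,0],[0,0,0,0]]])

```text
time: 18.73
ee_pos: [0.4216, 0.1324, 0.0385]
tcp_rot: [-180.0, -0.1, -4.8]
wrist_force: [-7.4, -3.7, 21.4]
opening: 0.0563
grasp_force: 11.0
```

Request:
play_rows(steps=[[[0,0,0,0],[0,0,0,0],[0,0,0,0],[0,0,0,0],[0,0,0,0]]])

```text
time: 19.15
ee_pos: [0.4216, 0.1324, 0.0385]
tcp_rot: [-180.0, -0.1, -4.8]
wrist_force: [-6.8, -2.3, 21.5]
opening: 0.0561
grasp_force: 11.0
```

Request:
play_rows(steps=[[[0,0,0,0],[0,0,0,0],[0,0,0,0],[0,0,0,0],[0,0,0,0]]])

```text
time: 19.57
ee_pos: [0.4216, 0.1324, 0.0385]
tcp_rot: [-180.0, -0.1, -4.8]
wrist_force: [-6.9, -2.8, 21.9]
opening: 0.0565
grasp_force: 11.0
```

Request:
play_rows(steps=[[[0,0,0,0],[0,0,0,0],[0,0,0,0],[0,0,0,0],[0,0,0,0]]])

```text
time: 19.98
ee_pos: [0.4216, 0.1324, 0.0385]
tcp_rot: [-180.0, -0.1, -4.8]
wrist_force: [-7.0, -2.8, 20.7]
opening: 0.0559
grasp_force: 11.0
```

Request:
play_rows(steps=[[[0,0,0,0],[0,0,0,0],[0,0,0,0],[0,0,0,0],[0,0,0,0]]])

```text
time: 20.4
ee_pos: [0.4216, 0.1325, 0.0385]
tcp_rot: [-180.0, -0.1, -4.8]
wrist_force: [-7.0, -2.5, 22.0]
opening: 0.056
grasp_force: 11.0
```

Request:
play_rows(steps=[[[0,0,0,0],[0,0,0,0],[0,0,0,0],[0,0,0,0],[0,0,0,0]]])

```text
time: 20.82
ee_pos: [0.4216, 0.1324, 0.0385]
tcp_rot: [-180.0, -0.1, -4.8]
wrist_force: [-7.9, -2.1, 21.7]
opening: 0.0562
grasp_force: 11.0
```

Request:
play_rows(steps=[[[0,0,0,0],[0,0,0,0],[0,0,0,0],[0,0,0,0],[0,0,0,0]]])

```text
time: 21.23
ee_pos: [0.4216, 0.1325, 0.0385]
tcp_rot: [-180.0, -0.1, -4.8]
wrist_force: [-6.5, -2.8, 20.9]
opening: 0.056
grasp_force: 11.0
```

Request:
play_rows(steps=[[[0,0,0,0],[0,0,0,0],[0,0,0,0],[0,0,0,0],[0,0,0,0]]])

```text
time: 21.65
ee_pos: [0.4216, 0.1324, 0.0385]
tcp_rot: [-180.0, -0.1, -4.8]
wrist_force: [-6.9, -3.3, 20.4]
opening: 0.056
grasp_force: 11.0
```

Request:
play_rows(steps=[[[0,0,-0.004,0],[0,0,-0.01,0],[0,0,-0.02,0],[0,0,-0.02,0],[0,0,-0.01,0]]])

```text
time: 22.07
ee_pos: [0.4218, 0.1326, 0.1027]
tcp_rot: [-180.0, -0.1, -4.8]
wrist_force: [-0.9, -0.6, 1.7]
opening: 0.0562
grasp_force: 0.0
```

Request:
play_rows(steps=[[[0,0,-0.02,0],[0,0,-0.03,0],[0,0,-0.03,0],[0,0,-0.02,0],[0,0,-0.01,0]]])

```text
time: 22.48
ee_pos: [0.422, 0.1326, 0.213]
tcp_rot: [-180.0, -0.1, -4.8]
wrist_force: [0.6, 0.3, -0.2]
opening: 0.0558
grasp_force: 0.0
```

Request:
play_rows(steps=[[[-0.02,0,0,0],[-0.02,0,0,0],[-0.02,0,0,0],[0,0,0,0],[0,0,0,0]]])

```text
time: 22.9
ee_pos: [0.3612, 0.1375, 0.2101]
tcp_rot: [180.0, 0.0, -4.7]
wrist_force: [0.3, -0.2, 0.6]
opening: 0.056
grasp_force: 0.0
```

```bash
python3 o.py
python3 - <<'E'
from workcell import bot
import cv2
c=bot.camera("side");cv2.imwrite("pics/f.png",cv2.resize(c["img"][120:320,180:400],None,fx=3,fy=3))
E
```

```text
22.9 [0.3612 0.1375 0.2101] [179.97   0.03  -4.72] bal [-0.2018 -0.0002  0.2101] [  20.84  -17.62  -12.87   94.8    -0.01 -154.44] zaxis [-0.0006 -0.0004 -1.    ] F [ 0.3 -0.2  0.6]
```

View pics/f.png

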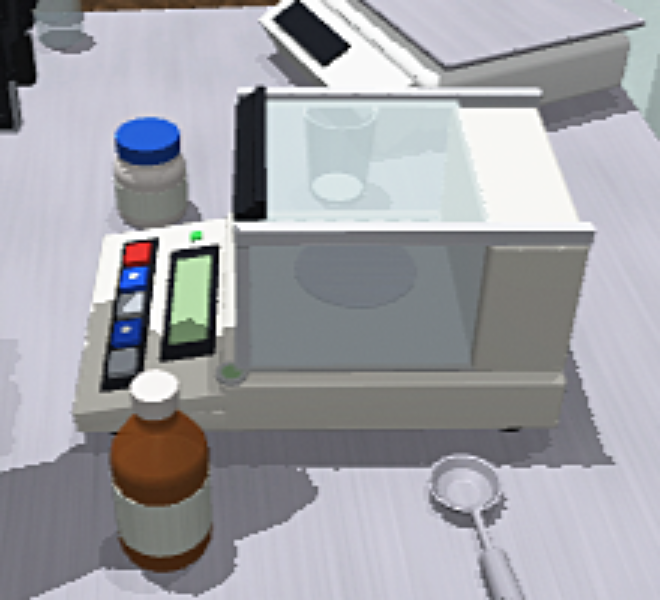

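The picture shows the lid shut, with its rail at the front near pixel (250,150). The keys are up, nothing else has moved, and the gripper is clear. I'm handing the job in.

```bash
python3 -c "
from workcell import bot
print(bot.job_done())"
```

```text
the job is handed in; nothing more can be done
None
```

The job is handed in, with no verdict returned: the lid is shut against its stop, both blue keys were held down together for about 4 s and released together, and the last picture shows nothing else moved.

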